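# Switch off the block heater and hold its lid open

### The arm

A 7-joint arm with a two-finger parallel gripper is mounted at the origin on the work surface. World frame = base frame: x ahead of the robot, y to its left, z up, the work surface at z = 0. Lengths are in m, angles in rad, forces in N, time in s.
With the tool pointing down it reaches from about 0.35 to 0.9 m from the base axis. Payload 8.1 kg.
Tool frame: the origin (TCP) lies midway between the tips of the shut fingers; the grasp point (between the pads) lies 19 mm behind it; z points along the fingers, y is the direction in which the jaws open and shut (so a half turn about z gives the same grasp; the last joint's range is limited). The gripper opens to 85 mm and grips with 20 to 120 N. Pads are 22 mm wide; open, the fingers measure 114 mm over their backs; the gripper's body (76 mm by 85 mm) begins 54 mm behind the grasp point. The pads swing forward as they close: fully open they stand 13 mm farther back than shut.
Start: joints at [-1.421, 0.434, 0.025, 1.573, -0.012, 1.134, -0.075], TCP at [0.156, 0.605, 0.231] pointing down, gripper open.
Joint ranges: [-2.62, 2.62], [-0.44, 2.09], [-1.27, 1.32], [0.08, 2.57], [-1.32, 4.46], [0.12, 2], [-2.74, 2.74]. Speed limits (rad/s): [2.22, 2.22, 3.01, 3.01, 3.14, 3.14, 3.14].

### API

Orientations are given as a unit quaternion [w, x, y, z].
In Python, from station import ctrl, optics, job, models gives the robot as it stands. The module is installed in compiled form; this text tells all that it offers.
- The arm moves only by the tool carry_out, never from a script. Its arguments are lists of equal length, an entry for each row: "rot": the turn, a rotation vector about the world's x, y, z in rad, a list of three; "delta_pos": the shift along the world's x, y, z in m, a list of three; "gripper": the opening, from 0 (shut) to 1 (fully open). A call has 1 to 8 rows; each row is the pose to reach, as a shift and turn from the pose commanded when the call began; what a row does not reach only later rows make up. A row lasts 1/8 s, in which the tool goes at most 62.5 mm and 10.7 degrees, less where a joint would pass 70% of its speed; a pose out of reach is approached as far as the arm can. A call with a gripper value outside its range is refused whole. The fingers move at their own pace and stop on an object; "newtons" is the grip in N (left out, the last holds). Time passes only in rows, so rows that repeat a pose let the fingers close. It gives the time, the measured TCP pose, the force and the opening at its end, in the units of the state.
- ctrl.read_state(): the state, without advancing time (a new reading comes with each control period).
- optics.capture(name): name is "scene" or "top" or "wrist"; returns a dict with "frame" (384x512x3 uint8, red, green, blue), "vfov" (degrees; the focal length in pixels is half the picture's height over the tangent of half this angle, whatever the lens; pixels are square), "cx", "cy" (the principal point, pixels), "extrinsics" (4x4, takes a point from world to camera coordinates). Camera axes: x right, y down, z forward; pixel columns grow to the right and rows downward; lengths in m; the calibration is good to about 2 mm. A picture is of the moment at which its call begins. There is no depth.
- job.job_done(): hands the job in, once; it reports no verdict.
Trained networks look in the newest picture that a camera, given by its name, has taken for a name from the list of things; names that differ only in an ending like _2 or _b are one class to them, and where a whole thing is asked for, a point or a joint stands for the part that bears it (a point fixed in the world has none). Each returns a list of dicts, best first, with "score" (0 to 1); they miss things now and then, are a little off and sometimes report something else, mostly with a low value. They report only what shows in the picture. A call takes as long as a camera call.
- models.find_in(camera, name): "position" ([column, row] in pixels, amid what is visible of it).
- models.regions_of(camera, name): "pixels" (384x512 bool, what is visible of it) and "position" ([column, row] in pixels, amid what is visible of it).
- models.pinpoint(camera, name): "position" ([column, row] in pixels: a listed point, or the origin of a listed thing).
The state is a dict: "time": time; "joint_positions": joint angles; "joint_velocities": joint speeds; "effort": joint torques, N m; "tcp_pos": TCP position; "tcp_rot": TCP orientation; "contact_force": force on the tool from outside, world axes, zero at the start; "wrist_torque": the same for the moment, N m; "finger_gap": opening from 0.0 (shut) to 1.0 (fully open).
Only numpy, scipy, OpenCV 4.12 (cv2) and the standard library are available. Lean on these libraries where they do the work, as an engineer would, in place of code of your own. Each camera call takes 0.05 s, during which the arm holds its last target.

### The job

The tubes in the block heater are ready to come out: first turn its rotary switch from on back to the off detent, then raise the lid by its front bar handle and keep holding it open at 60 degrees, so that a colleague can lift the tubes out with both hands. The lid has no stay and falls shut, so finish with the gripper still holding it steady there; do not open it while the heater is on, let it drop or swing it over backwards, and leave the things around the heater where they are.

Things in the scene. Friction and masses are not known exactly. Their poses are not given: they have to be found in the camera images.
- heater: Bench-top block heater, fixed to the bench: a low white box with a grey top, 180 (x) x 310 (y) x 90 mm high. Origin: on the bench, 15 mm in front (-x) of the middle of its footprint; its front (at x = -75 mm) faces the robot along its own -x, +y is its left, z up. The lid bay with two aluminium tube blocks is on the left, the control deck with the rotary switch on the right; the deck is 90 mm above the bench.
- switch (a joint): Rotary mains switch on the control deck, its axis vertical at (-15, -90) mm in the heater's frame. 0 = off detent (handle lies along the heater's x), 1.047 rad = on detent (turned 60 degrees clockwise seen from above). It starts at on; turn it anticlockwise seen from above, back to 0. A spring snaps it to either end: about 0.12 N m to leave the detent, and once past the middle it is drawn home by itself; hard stops at both ends.
- switch_grip (a point): Centre of the switch's bar grip, at the height to hold it, on the turning axis: 118 mm above the bench. The black bar grip is 46 mm long along this point's x, 14 mm wide along its y, and runs from 97 to 130 mm above the bench on a flat round collar of 46 mm diameter; a white line on its top marks its pointing end (+x). The deck is 28 mm below this point. This point turns with the switch.
- lid (a joint): Lid angle: 0 = shut, grows as the front edge rises; 1.047 rad = 60 degrees open. It falls shut from anywhere below about 82 degrees and falls backwards beyond that (end stop 1.9 rad). Weighs about 0.3 to 0.6 kg.
- lid_handle (a point): Middle of the lid's handle, a level round steel bar 12 mm thick and 120 mm long along this point's y, carried on two legs 110 mm apart, 42 mm in front of the lid's front edge (36 mm free between bar and lid, and nothing below the bar down to the bench, 104 mm). The lid is a white frame with a clear window, 165 mm from hinge to front edge, 170 mm wide, 30 mm thick. This point turns with the lid: its x points from the bar towards the hinge.
- lid_hinge (a point): Point on the lid's hinge axis, in the middle of the lid's width, 94 mm above the bench, at (90, 65) mm in the heater's frame; does not turn with the lid. The hinge axis runs along the heater's y. With the lid shut, the middle of the handle bar is 207 mm in front (-x) of this point and 10 mm higher, and it turns about this axis.
- tip_box: Closed box of pipette tips, grey with a clear top, 124 x 86 x 64 mm, loose, to the right of the heater. Origin: centre of its underside. To be left alone.
- tube_rack: Blue rack of capped tubes, 155 x 85 x 81 mm high, loose, behind the heater. Origin: centre of its underside. To be left alone.
- sharps_bin: Square yellow sharps bin, 114 x 114 x 151 mm high, loose, to the left of the heater. Origin: centre of its underside. To be left alone.
- pipette: White hand pipette, 262 mm long along its x and 30 mm thick, lying on the bench behind the heater. Origin: on the bench, under its barrel. To be left alone.

How it is judged:
By the outcome, as a careful person would: the job done as asked, in the order asked, and still so for the second after the job is handed in, while the arm keeps its last pose, push and grip.
It also fails if it takes over 48 s, if anything falls off the work surface, if the arm or the gripper's body presses on something with over 40 N, if the wrist force passes 120 N, or if a joint passes its speed limit or range.

## Working session

There is one attempt and no reset: what is moved stays moved. The work goes in short steps, Python scripts to look and compute and a tool call to move; the robot and the scene stay as the last step left them, time stands still between calls to the robot, and variables do not carry over. Pictures are saved under pics/ and viewed, and the job is handed in when it is done.

Besides the shell and the picture viewer there is one more tool, called after "Request:" in YAML: its name, and indented under it one key for each argument. carry_out: Moves the arm, as the interface text tells. Its arguments: {"type":"object","properties":{"rot":{"type":"array","items":{"type":"array","items":{"type":"number"}}},"delta_pos":{"type":"array","items":{"type":"array","items":{"type":"number"}}},"gripper":{"type":"array","items":{"type":"number"}},"newtons":{"type":"number"}},"required":["rot","delta_pos","gripper"]}

```bash
mkdir -p pics
python3 - <<'E'
from station import ctrl, optics, job, models
import numpy as np, cv2
print(ctrl.read_state())
for c in ["scene","top","wrist"]:
    d=optics.capture(c)
    cv2.imwrite(f"pics/{c}0.png",d["frame"][:,:,::-1])
    print(c,d["vfov"],d["cx"],d["cy"]);print(np.round(d["extrinsics"],4).tolist())
    for n in ["heater","switch_grip","lid_handle","lid_hinge","tip_box","tube_rack","sharps_bin","pipette"]:
        print(n,[(np.round(r["position"],1).tolist(),round(r["score"],2)) for r in models.pinpoint(c,n)[:2]])
E
```

```text
{'time': 0.0, 'joint_positions': array([-1.42060299,  0.43525291,  0.02500634,  1.57409767, -0.0115842 ,
        1.13402537, -0.0751229 ]), 'joint_velocities': array([ 1.90146288e-03,  2.89307323e-04, -3.02867318e-04, -1.07524738e-03,
       -3.33295732e-04, -4.53970980e-05, -1.46584294e-03]), 'effort': array([-5.25757005e-04, -6.70466352e+01,  1.02484725e+00, -3.16205549e+01,
        1.55306031e-02,  1.25615898e-02,  4.73395872e-06]), 'tcp_pos': array([0.1562692 , 0.60461614, 0.23050757]), 'tcp_rot': array([-1.49770654e-05,  1.26118018e-01,  9.92014906e-01, -8.19160163e-04]), 'contact_force': array([0.29555745, 1.03884788, 0.8725411 ]), 'wrist_torque': array([ 0.03614088, -0.01982449, -0.00211442]), 'finger_gap': 1.0023488691678097}
scene 48.40700606671991 262.2842097017203 193.02195379128628
[[0.3185, 0.9477, 0.0204, -0.2283], [0.4991, -0.1494, -0.8535, -0.2023], [-0.8058, 0.2821, -0.5206, 1.5862], [0.0, 0.0, 0.0, 1.0]]
heater [([219.8, 227.0], 0.84)]
switch_grip [([175.6, 189.6], 0.63)]
lid_handle [([229.7, 171.4], 0.63)]
lid_hinge [([252.4, 215.6], 0.91), ([221.7, 225.5], 0.4)]
t
[... 260 characters left out ...]
232], [0.1661, 0.0052, -0.9861, 1.046], [0.0, 0.0, 0.0, 1.0]]
heater [([300.4, 216.2], 0.79), ([358.8, 164.0], 0.17)]
switch_grip [([346.4, 219.5], 0.73)]
lid_handle [([279.6, 266.8], 0.61)]
lid_hinge [([271.3, 175.6], 0.9)]
tip_box [([410.0, 217.6], 0.6), ([347.2, 218.3], 0.36)]
tube_rack [([258.5, 155.4], 0.63), ([274.3, 267.3], 0.6)]
sharps_bin [([201.3, 207.9], 0.91)]
pipette [([363.0, 163.7], 0.62)]
wrist 63.89486886325828 254.43740720769358 198.3086496459173
[[0.2506, 0.9681, -0.0007, -0.6252], [0.9308, -0.2407, 0.2752, -0.0354], [0.2662, -0.0696, -0.9614, 0.3786], [0.0, 0.0, 0.0, 1.0]]
heater []
switch_grip []
lid_handle []
lid_hinge []
tip_box []
tube_rack []
sharps_bin []
pipette []
```

View pics/scene0.png

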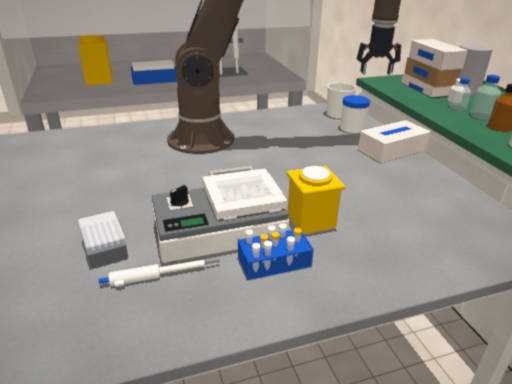

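View pics/top0.png

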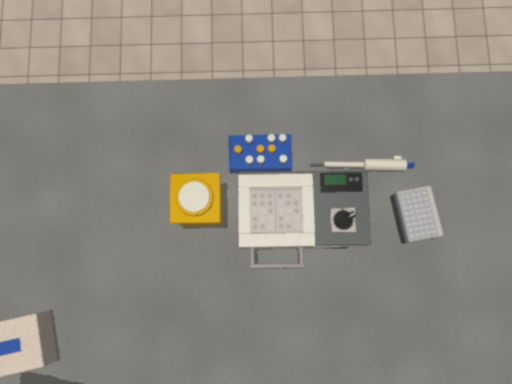

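```bash
cat > h.py <<'E'
import numpy as np, cv2
from scipy.optimize import least_squares
from scipy.spatial.transform import Rotation as R
def K(d):
    f=d["frame"].shape[0]/2/np.tan(np.radians(d["vfov"])/2); return f,d["cx"],d["cy"]
def proj(d,P):
    P=np.atleast_2d(P); E=np.array(d["extrinsics"]); q=P@E[:3,:3].T+E[:3,3]; f,cx,cy=K(d)
    return np.c_[f*q[:,0]/q[:,2]+cx,f*q[:,1]/q[:,2]+cy]
def onz(d,uv,z):
    E=np.array(d["extrinsics"]); f,cx,cy=K(d)
    r=E[:3,:3].T@np.array([(uv[0]-cx)/f,(uv[1]-cy)/f,1]); c=-E[:3,:3].T@E[:3,3]
    return c+r*(z-c[2])/r[2]
E
python3 - <<'E'
from station import ctrl, optics, job, models
from h import *
pts={"switch_grip":.118,"lid_handle":.104,"lid_hinge":.094,"heater":0,"tip_box":0,"tube_rack":0,"sharps_bin":0,"pipette":0}
ob={"heater":[0,0,0],"switch_grip":[-.015,-.09,.118],"lid_handle":[-.117,.065,.104],"lid_hinge":[.09,.065,.094]}
obs=[]
for c in ["scene","top"]:
    d=optics.capture(c)
    for n,z in pts.items():
        r=models.pinpoint(c,n)
        if r:
            print(c,n,np.round(onz(d,r[0]["position"],z),4)); 
            if n in ob: obs.append((d,ob[n],np.array(r[0]["position"]),c,n))
def res(p):
    Rz=R.from_euler('z',p[2]).as_matrix()
    return np.concatenate([proj(d,Rz@np.array(o)+[p[0],p[1],0])[0]-uv for d,o,uv,_,_ in obs])
s=least_squares(res,[.6,0,0],loss='soft_l1'); print(s.x); print(np.round(res(s.x).reshape(-1,2),1))
E
```

```text
scene switch_grip [ 0.5334 -0.1635  0.118 ]
scene lid_handle [ 0.459  -0.0129  0.104 ]
scene lid_hinge [ 0.6598 -0.0114  0.094 ]
scene heater [ 0.5726 -0.0631  0.    ]
scene tip_box [ 0.5707 -0.3502  0.    ]
scene tube_rack [0.7462 0.018  0.    ]
scene sharps_bin [0.5941 0.1827 0.    ]
scene pipette [ 0.7092 -0.232   0.    ]
top switch_grip [ 0.5485 -0.1569  0.118 ]
top lid_handle [ 0.4489 -0.0053  0.104 ]
top lid_hinge [ 0.6629 -0.0031  0.094 ]
top heater [ 0.571  -0.0739  0.    ]
top tip_box [ 0.5624 -0.3477  0.    ]
top tube_rack [0.7339 0.0266 0.    ]
top sharps_bin [0.609  0.1764 0.    ]
top pipette [ 0.7101 -0.2252  0.    ]
[ 0.56761281 -0.07247476 -0.0188647 ]
[[ 1.7  3.5]
 [ 2.  -1.6]
 [ 0.8 -0.4]
 [-4.  -0.5]
 [ 2.3 -1.1]
 [-0.1 -1.3]
 [ 2.7  1.7]
 [-0.5  1.4]]
```

The top view shows the heater lid around (276,210), the handle bar at (277,267) and the switch at (344,220). The scene view agrees with this. Next I'll swing across above the heater for a wrist-camera look.

Request:
carry_out:
  rot:
    - [0,0,-0.1]
    - [0,0,-0.2]
    - [0,0,-0.3]
    - [0,0,-0.4]
    - [0,0,-0.5]
    - [0,0,-0.6]
    - [0,0,-0.7]
    - [0,0,-0.81]
  delta_pos:
    - [0.02,-0.05,0.01]
    - [0.045,-0.1,0.02]
    - [0.07,-0.15,0.03]
    - [0.095,-0.2,0.03]
    - [0.12,-0.25,0.03]
    - [0.145,-0.305,0.03]
    - [0.17,-0.36,0.03]
    - [0.195,-0.415,0.03]
  gripper: [1,1,1,1,1,1,1,1]

```text
time: 3.25
tcp_pos: [0.3519, 0.1884, 0.2617]
tcp_rot: [0.0, 0.508, 0.861, 0.001]
contact_force: [1.0, 0.8, -0.1]
finger_gap: 1.0
```

Request:
carry_out:
  rot:
    - [0,0,0]
    - [0,0,0]
    - [0,0,0]
    - [0,0,0]
    - [0,0,0]
    - [0,0,0]
    - [0,0,0]
    - [0,0,0]
  delta_pos:
    - [0.02,-0.05,0]
    - [0.045,-0.1,0]
    - [0.07,-0.15,0.01]
    - [0.095,-0.2,0.01]
    - [0.12,-0.25,0.01]
    - [0.14,-0.29,0.01]
    - [0.15,-0.31,0.01]
    - [0.15,-0.31,0.01]
  gripper: [0.6,0.6,0.6,0.6,0.6,0.6,0.6,0.6]

```text
time: 4.25
tcp_pos: [0.5015, -0.1216, 0.2713]
tcp_rot: [0.0, 0.508, 0.861, -0.0]
contact_force: [0.2, 0.4, 0.1]
finger_gap: 0.598
```

```bash
cat > look.py <<'E'
import sys
from station import ctrl, optics, job, models
from h import *
tag=sys.argv[1]
ob={"heater":[0,0,0],"switch_grip":[-.015,-.09,.118],"lid_handle":[-.117,.065,.104],"lid_hinge":[.09,.065,.094]}
s=ctrl.read_state(); print({k:np.round(v,4).tolist() for k,v in s.items()})
d=optics.capture("wrist"); im=np.ascontiguousarray(d["frame"][:,:,::-1]); 
obs=[]
for n,o in ob.items():
    r=models.pinpoint("wrist",n); print(n,[(np.round(q["position"],1).tolist(),round(q["score"],2)) for q in r[:2]])
    if r: print(np.round(onz(d,r[0]["position"],o[2]),4)); obs.append((o,np.array(r[0]["position"])))
cv2.imwrite(f"pics/{tag}.png",im)
def res(p):
    Rz=R.from_euler('z',p[2]).as_matrix()
    return np.concatenate([proj(d,Rz@np.array(o)+[p[0],p[1],0])[0]-uv for o,uv in obs])
if len(obs)>1:
    q=least_squares(res,[.568,-.0725,-.019],loss='soft_l1'); print(q.x); print(np.round(res(q.x).reshape(-1,2),1))
E
python3 look.py w1
```

```text
{'time': 4.25, 'joint_positions': [-0.4573, 0.252, 0.746, 1.8193, -0.1861, 1.1417, 0.8555], 'joint_velocities': [-0.0376, -0.0238, -0.0291, 0.0263, 0.0051, 0.0043, -0.0337], 'effort': [1.5558, -41.0425, 6.8553, -31.9402, -0.0365, -0.1387, 0.6469], 'tcp_pos': [0.5015, -0.1216, 0.2713], 'tcp_rot': [0.0003, 0.5082, 0.8613, -0.0004], 'contact_force': [0.2179, 0.3717, 0.1299], 'wrist_torque': [0.0392, 0.0115, -0.0085], 'finger_gap': 0.5981}
heater [([319.4, 155.4], 0.55)]
[ 0.5724 -0.0694  0.    ]
switch_grip [([281.3, 240.3], 0.89)]
[ 0.5549 -0.1606  0.118 ]
lid_handle [([268.7, 48.3], 0.69)]
[ 0.4529 -0.0063  0.104 ]
lid_hinge [([442.4, 155.6], 0.97)]
[ 0.6603 -0.0058  0.094 ]
[ 0.57025436 -0.07078426  0.00185212]
[[-1.9  0.1]
 [ 0.3  0.4]
 [ 0.4 -0.2]
 [-0.  -0.3]]
```

View pics/w1.png

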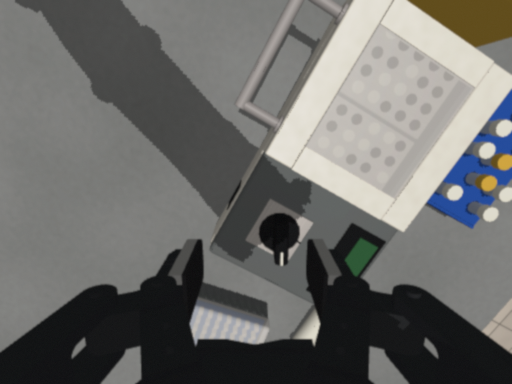

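The wrist view shows the switch at (280,233), with its bar running straight down the picture and in line with the jaws. The pose fit has sub-pixel residuals for the three parts: heater at (0.570, -0.071), yaw about 0. Now I'll go down on the switch.

Request:
carry_out:
  rot:
    - [0,0,0.02]
    - [0,0,0.02]
    - [0,0,0.02]
    - [0,0,0.02]
    - [0,0,0.02]
    - [0,0,0.02]
    - [0,0,0.02]
    - [0,0,0.02]
  delta_pos:
    - [0.03,-0.02,-0.02]
    - [0.0535,-0.039,-0.05]
    - [0.0535,-0.039,-0.09]
    - [0.0535,-0.039,-0.12]
    - [0.0535,-0.039,-0.14]
    - [0.0535,-0.039,-0.155]
    - [0.0535,-0.039,-0.168]
    - [0.0535,-0.039,-0.168]
  gripper: [0.6,0.6,0.6,0.6,0.6,0.6,0.6,0.6]

```text
time: 5.5
tcp_pos: [0.5545, -0.1584, 0.1028]
tcp_rot: [-0.0, 0.498, 0.867, -0.0]
contact_force: [0.5, -0.0, -0.4]
finger_gap: 0.597
```

Request:
carry_out:
  rot:
    - [0,0,0]
    - [0,0,0]
    - [0,0,0]
    - [0,0,0]
    - [0,0,0]
    - [0,0,0]
  delta_pos:
    - [0,0,0]
    - [0,0,0]
    - [0,0,0]
    - [0,0,0]
    - [0,0,0]
    - [0,0,0]
  gripper: [0.1,0.1,0.1,0.1,0.1,0.1]
  newtons: 40

```text
time: 6.25
tcp_pos: [0.5539, -0.1599, 0.1042]
tcp_rot: [-0.0, 0.499, 0.867, -0.0]
contact_force: [-6.3, -1.7, 8.5]
finger_gap: 0.157
```

```bash
python3 look.py w2; python3 -c "
from station import optics;import cv2
cv2.imwrite('pics/s2.png',optics.capture('scene')['frame'][120:280,80:360,::-1].repeat(2,0).repeat(2,1))"
```

```text
{'time': 6.25, 'joint_positions': [-0.2477, 0.5532, 0.6306, 1.8732, -0.4235, 0.8523, 1.1232], 'joint_velocities': [-0.0016, 0.0006, 0.0007, -0.0015, 0.0011, 0.0005, -0.0009], 'effort': [-1.796, -57.7771, 8.5361, -25.2377, -1.172, -1.4988, 0.1165], 'tcp_pos': [0.5539, -0.1599, 0.1042], 'tcp_rot': [-0.0002, 0.4987, 0.8668, -0.0003], 'contact_force': [-6.3198, -1.7289, 8.5234], 'wrist_torque': [-0.3884, 1.3561, -0.122], 'finger_gap': 0.1566}
heater [([328.8, 111.4], 0.74)]
[ 0.5686 -0.0713 -0.    ]
switch_grip [([253.0, 268.7], 0.93)]
[ 0.5536 -0.1606  0.118 ]
lid_handle [([330.1, 112.5], 0.59)]
[ 0.5483 -0.0832  0.104 ]
lid_hinge [([330.7, 112.5], 0.68)]
[ 0.5506 -0.082   0.094 ]
[ 0.58605597 -0.07591265 -0.19938242]
[[  15.3   16.9]
 [  -0.6    0.8]
 [  -1.1 -343.8]
 [ 286.8   49.4]]
```

View pics/w2.png

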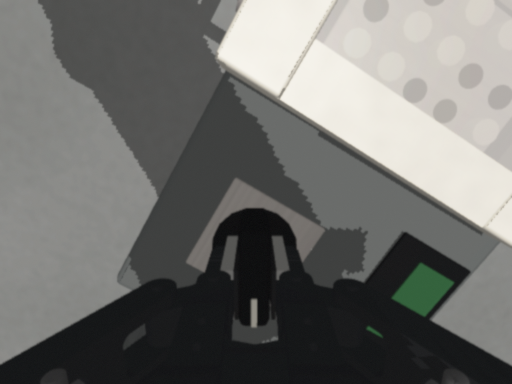

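View pics/s2.png

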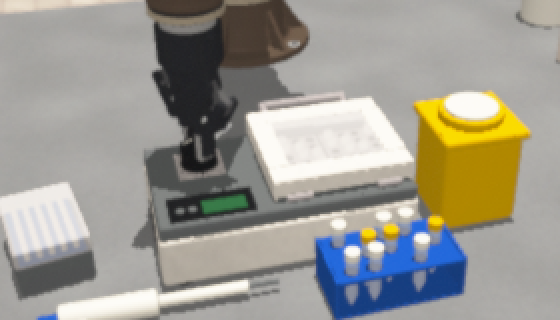

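Request:
carry_out:
  rot:
    - [0,0,0.1]
    - [0,0,0.25]
    - [0,0,0.4]
    - [0,0,0.55]
    - [0,0,0.7]
    - [0,0,0.85]
    - [0,0,1.0]
    - [0,0,1.05]
  delta_pos:
    - [0,0,0.001]
    - [0,0,0.002]
    - [0,0,0.002]
    - [0,0,0.002]
    - [0,0,0.002]
    - [0,0,0.002]
    - [0,0,0.002]
    - [0,0,0.002]
  gripper: [0.1,0.1,0.1,0.1,0.1,0.1,0.1,0.1]
  newtons: 40

```text
time: 7.55
tcp_pos: [0.5528, -0.1613, 0.1044]
tcp_rot: [-0.001, -0.004, 1.0, -0.001]
contact_force: [-1.9, -7.3, -12.4]
finger_gap: 0.157
```

Request:
carry_out:
  rot:
    - [0,0,0]
    - [0,0,0]
  delta_pos:
    - [0,0,0]
    - [0,0,0]
  gripper: [0.1,0.1]

```text
time: 7.8
tcp_pos: [0.5528, -0.1613, 0.1043]
tcp_rot: [-0.002, -0.002, 1.0, -0.001]
contact_force: [-1.0, -6.7, -12.0]
finger_gap: 0.154
```

```bash
python3 look.py w3
```

```text
{'time': 7.8, 'joint_positions': [-0.0525, 0.5047, 0.3405, 1.8569, -0.219, 0.8191, 1.9744], 'joint_velocities': [-0.0032, 0.0014, 0.0027, -0.0012, 0.0007, -0.0003, -0.0012], 'effort': [-4.51, -69.6677, 2.5838, -28.4949, -1.5512, 0.5184, 0.222], 'tcp_pos': [0.5528, -0.1613, 0.1043], 'tcp_rot': [-0.0015, -0.0021, 1.0, -0.001], 'contact_force': [-0.9748, -6.683, -11.9616], 'wrist_torque': [-1.2808, 0.2394, -0.2206], 'finger_gap': 0.1538}
heater [([360.4, 217.8], 0.64)]
[ 0.5699 -0.0715  0.    ]
switch_grip [([253.0, 270.5], 0.58)]
[ 0.5547 -0.1615  0.118 ]
lid_handle []
lid_hinge []
[ 0.56987043 -0.07149523 -0.00239805]
[[-0. -0.]
 [ 0.  0.]]
```

View pics/w3.png

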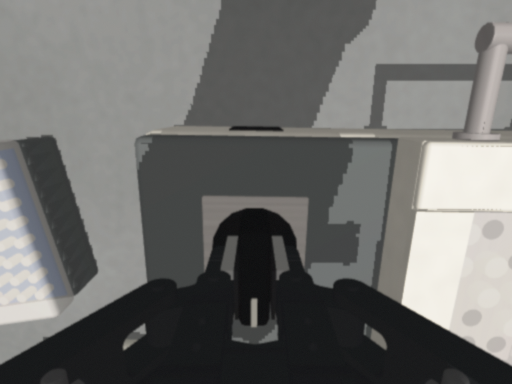

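The switch bar now runs straight along the heater's x at (254,290) in the wrist view, so it is at off. I'll release it, rise, and turn towards the handle.

Request:
carry_out:
  rot:
    - [0,0,0]
    - [0,0,0]
    - [0,0,0]
    - [0,0,0]
    - [0,0,0]
    - [0,0,0]
    - [0,0,0]
    - [0,0,0]
  delta_pos:
    - [0,0,-0.002]
    - [0,0,-0.002]
    - [0,0,0]
    - [0,0,0.01]
    - [0,0,0.04]
    - [0,0,0.08]
    - [0,0,0.12]
    - [0,0,0.15]
  gripper: [0.5,0.5,0.5,0.5,0.5,0.5,0.5,0.5]

```text
time: 9.05
tcp_pos: [0.5553, -0.159, 0.2582]
tcp_rot: [0.001, -0.004, 1.0, -0.0]
contact_force: [1.2, -0.2, -0.2]
finger_gap: 0.5
```

Request:
carry_out:
  rot:
    - [0,0,-0.17]
    - [0,0,-0.35]
    - [0,0,-0.52]
    - [0,0,-0.7]
    - [0,0,-0.87]
    - [0,0,-1.05]
    - [0,0,-1.22]
    - [0,0,-1.4]
  delta_pos:
    - [-0.02,0.02,0]
    - [-0.04,0.04,0]
    - [-0.06,0.06,0]
    - [-0.08,0.08,0]
    - [-0.1,0.1,0]
    - [-0.12,0.12,0]
    - [-0.135,0.14,0]
    - [-0.15,0.155,0]
  gripper: [0.36,0.36,0.36,0.36,0.36,0.36,0.36,0.36]

```text
time: 10.05
tcp_pos: [0.4044, -0.0031, 0.2561]
tcp_rot: [0.0, 0.643, 0.765, 0.001]
contact_force: [-0.5, -0.4, -0.1]
finger_gap: 0.362
```

```bash
python3 look.py w4;python3 -c "
from station import optics;import cv2
cv2.imwrite('pics/t4.png',optics.capture('top')['frame'][130:300,150:450,::-1].repeat(2,0).repeat(2,1))"
```

```text
{'time': 10.05, 'joint_positions': [-0.5859, 0.0217, 0.4809, 2.0589, -0.0122, 1.0621, 0.0736], 'joint_velocities': [-0.2984, -0.2508, -0.1206, 0.2263, 0.1412, -0.0078, -1.9183], 'effort': [2.4856, -26.3276, 0.9159, -31.0135, -0.255, 0.038, 4.0504], 'tcp_pos': [0.4044, -0.0031, 0.2561], 'tcp_rot': [0.0002, 0.6435, 0.7655, 0.0007], 'contact_force': [-0.5, -0.4469, -0.1222], 'wrist_torque': [-0.0048, -0.0326, 0.0205], 'finger_gap': 0.3621}
heater [([366.5, 238.9], 0.6), ([496.2, 227.0], 0.27)]
[ 0.5769 -0.0774  0.    ]
switch_grip [([365.9, 346.6], 0.37)]
[ 0.5559 -0.1587  0.118 ]
lid_handle [([302.4, 192.9], 0.97)]
[ 0.4528 -0.0032  0.104 ]
lid_hinge [([492.4, 226.5], 0.79)]
[ 0.6606 -0.0071  0.094 ]
[ 0.57059755 -0.0702662  -0.00953441]
[[-3.  -5.4]
 [-1.4  0.9]
 [ 1.2  1.2]
 [ 0.9 -0.8]]
```

View pics/w4.png

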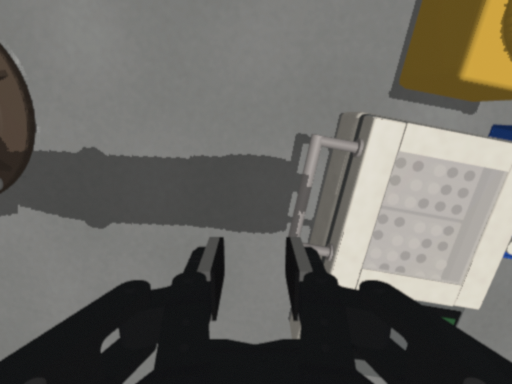

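View pics/t4.png

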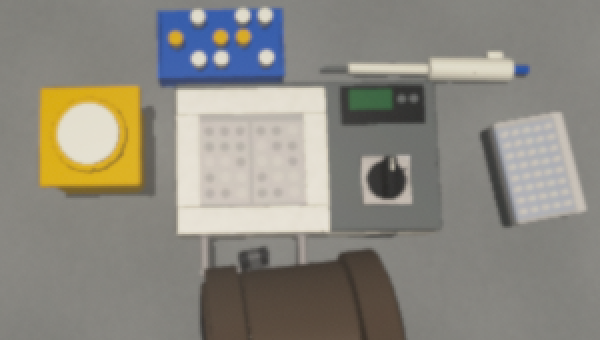

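The handle bar shows at (305,193) in the wrist view, at world (0.453, -0.004). The top view confirms the switch pointer is straight up, which is the off position. Next I'll finish the yaw and tilt the tool.

Request:
carry_out:
  rot:
    - [0,0,-0.1]
    - [0,0,-0.175]
    - [0,0,-0.175]
  delta_pos:
    - [0,0,0]
    - [0,0,-0.02]
    - [0,0,-0.02]
  gripper: [0.36,0.36,0.36]

```text
time: 10.72
tcp_pos: [0.4044, -0.0046, 0.2346]
tcp_rot: [-0.0, 0.706, 0.708, -0.001]
contact_force: [-0.5, 0.1, 0.1]
finger_gap: 0.361
```

Request:
carry_out:
  rot:
    - [0,-0.1,0]
    - [0,-0.25,0]
    - [0,-0.4,0]
    - [0,-0.52,0]
    - [0,-0.52,0]
    - [0,-0.52,0]
  delta_pos:
    - [0,0,-0.01]
    - [0,0,-0.03]
    - [0,0,-0.04]
    - [0.01,0,-0.06]
    - [0.02,0,-0.075]
    - [0.02,0,-0.075]
  gripper: [0.36,0.36,0.36,0.36,0.36,0.36]

```text
time: 11.48
tcp_pos: [0.4247, -0.0052, 0.1596]
tcp_rot: [0.183, 0.682, 0.685, 0.18]
contact_force: [0.8, -0.3, -0.3]
finger_gap: 0.36
```

```bash
python3 look.py w5
python3 - <<'E'
from h import *
from station import ctrl
s=ctrl.read_state();q=s["tcp_rot"];print(np.round(R.from_quat([*q[1:],q[0]]).as_matrix(),3))
E
```

```text
{'time': 11.475, 'joint_positions': [-0.3541, -0.0192, 0.1502, 2.5573, 0.8434, 0.1417, -1.0093], 'joint_velocities': [-0.042, -0.0356, 0.0441, -0.0309, -0.2088, 0.0671, 0.1898], 'effort': [0.754, -19.1214, -1.1459, -22.1022, 3.9742, -3.0279, -3.8578], 'tcp_pos': [0.4247, -0.0052, 0.1596], 'tcp_rot': [0.1825, 0.6819, 0.6851, 0.1796], 'contact_force': [0.7793, -0.2618, -0.2883], 'wrist_torque': [-0.0483, 0.5104, -0.0249], 'finger_gap': 0.3605}
heater [([296.8, 225.9], 0.86)]
[ 0.5761 -0.0727  0.    ]
switch_grip [([350.2, 355.1], 0.47)]
[ 0.5552 -0.1615  0.118 ]
lid_handle [([251.0, 210.7], 0.78)]
[ 0.4532 -0.0028  0.104 ]
lid_hinge [([418.2, 182.3], 0.96)]
[ 0.6601 -0.0074  0.094 ]
[ 0.56985793 -0.07062902 -0.01809223]
[[-4.  -0.7]
 [-1.4 -0.2]
 [ 1.1  0.7]
 [ 0.6 -0.3]]
[[-0.002  0.867  0.498]
 [ 1.     0.003 -0.   ]
 [-0.002  0.498 -0.867]]
```

View pics/w5.png

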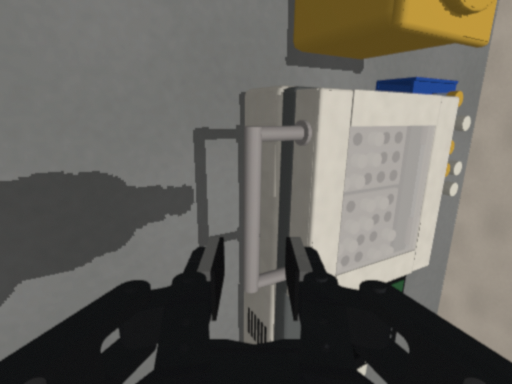

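The bar at (253,210) sits between the fingers, but joints 4 and 6 are close to their limits. I'll reduce the tilt to about 17 degrees before going in.

Request:
carry_out:
  rot:
    - [0,0.08,0]
    - [0,0.16,0]
    - [0,0.22,0]
    - [0,0.22,0]
    - [0,0.22,0]
  delta_pos:
    - [0,0,0.01]
    - [0,0.001,0.01]
    - [0.008,0.001,0]
    - [0.016,0.001,-0.01]
    - [0.016,0.001,-0.01]
  gripper: [0.36,0.36,0.36,0.36,0.36]

```text
time: 12.35
tcp_pos: [0.4402, -0.0032, 0.1494]
tcp_rot: [0.106, 0.698, 0.7, 0.105]
contact_force: [-0.5, -0.4, 0.6]
finger_gap: 0.358
```

```bash
python3 look.py w6
python3 - <<'E'
from h import *
from station import ctrl
s=ctrl.read_state();q=s["tcp_rot"];print(np.round(R.from_quat([*q[1:],q[0]]).as_matrix(),3))
E
```

```text
{'time': 12.35, 'joint_positions': [-0.4305, 0.0853, 0.3006, 2.368, 0.0415, 0.3955, -0.168], 'joint_velocities': [0.0059, -0.0265, -0.0066, 0.0214, 0.0142, 0.0252, -0.0097], 'effort': [-0.3803, -28.3165, 0.8888, -25.5041, -0.3974, -2.2588, 0.5527], 'tcp_pos': [0.4402, -0.0032, 0.1494], 'tcp_rot': [0.1063, 0.6982, 0.7001, 0.1048], 'contact_force': [-0.5317, -0.4376, 0.5611], 'wrist_torque': [0.0091, 0.3048, -0.0381], 'finger_gap': 0.3582}
heater [([325.4, 238.1], 0.94)]
[ 0.5708 -0.0727  0.    ]
switch_grip []
lid_handle [([251.3, 224.6], 0.75), ([476.8, 199.2], 0.51)]
[ 0.4518 -0.0052  0.104 ]
lid_hinge [([476.4, 197.5], 0.77)]
[ 0.6615 -0.0066  0.094 ]
[ 0.56948223 -0.07103681 -0.00468936]
[[-0.9 -1.3]
 [ 1.4  0.3]
 [-1.4  0. ]]
[[-0.003  0.955  0.296]
 [ 1.     0.003 -0.   ]
 [-0.001  0.296 -0.955]]
```

View pics/w6.png

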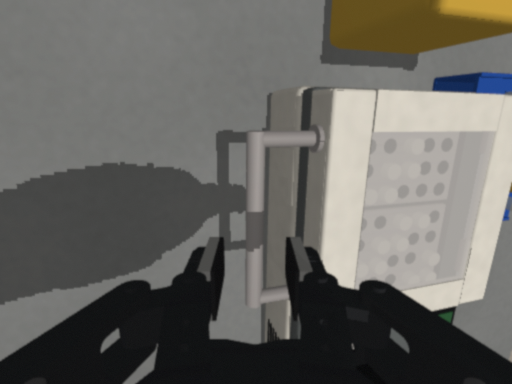

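The bar is at column 255, midway between the fingers (223 and 290). Now I'll advance along the tool axis and close.

Request:
carry_out:
  rot:
    - [0,0,0]
    - [0,0,0]
    - [0,0,0]
    - [0,0,0]
    - [0,0,0]
    - [0,0,0]
  delta_pos:
    - [0.004,-0.001,-0.015]
    - [0.009,-0.001,-0.03]
    - [0.013,-0.001,-0.045]
    - [0.016,-0.001,-0.055]
    - [0.018,-0.001,-0.063]
    - [0.018,-0.001,-0.063]
  gripper: [0.36,0.36,0.36,0.36,0.36,0.36]

```text
time: 13.35
tcp_pos: [0.4586, -0.004, 0.087]
tcp_rot: [0.106, 0.698, 0.7, 0.105]
contact_force: [0.0, -0.2, -0.4]
finger_gap: 0.359
```

Request:
carry_out:
  rot:
    - [0,0,0]
    - [0,0,0]
    - [0,0,0]
    - [0,0,0]
    - [0,0,0]
  delta_pos:
    - [0,0,0]
    - [0,0,0]
    - [0,0,0]
    - [0,0,0]
    - [0,0,0]
  gripper: [0.05,0.05,0.05,0.05,0.05]
  newtons: 60

```text
time: 13.98
tcp_pos: [0.4592, -0.0039, 0.0878]
tcp_rot: [0.106, 0.698, 0.7, 0.106]
contact_force: [-2.4, -1.3, 6.6]
finger_gap: 0.117
```

```bash
python3 look.py w7; python3 -c "
from station import optics;import cv2
cv2.imwrite('pics/s7.png',optics.capture('scene')['frame'][120:280,80:360,::-1].repeat(2,0).repeat(2,1))"
```

```text
{'time': 13.975, 'joint_positions': [-0.3275, 0.2538, 0.2214, 2.3978, -0.0992, 0.1978, -0.0244], 'joint_velocities': [0.0016, -0.0003, 0.0007, -0.001, 0.0004, -0.0013, -0.001], 'effort': [-0.5, -35.7822, 1.2394, -17.8365, 0.0997, -1.8285, 0.1393], 'tcp_pos': [0.4592, -0.0039, 0.0878], 'tcp_rot': [0.1061, 0.6982, 0.7, 0.106], 'contact_force': [-2.4193, -1.3455, 6.6095], 'wrist_torque': [-0.1269, 0.296, -0.1782], 'finger_gap': 0.1165}
heater [([343.3, 264.8], 0.58)]
[ 0.5735 -0.0726  0.    ]
switch_grip []
lid_handle [([253.2, 275.7], 0.56)]
[ 0.4531 -0.0061  0.104 ]
lid_hinge []
[ 0.57025163 -0.07147042 -0.00172353]
[[-2.9 -0.7]
 [ 0.5  0.2]]
```

View pics/w7.png

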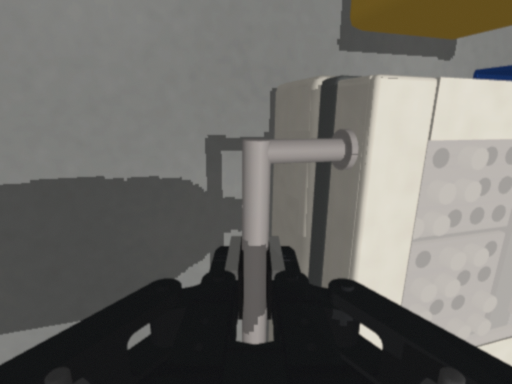

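The bar is held between the pads at (256,290), gap 0.117. Next I'll work out the arc for the lid.

Run:
```python
from h import *
b=np.array([-.207,0,.010]); o=.019*np.array([.296,0,-.955])
for a in [0,2,5]+list(range(10,61,5)):
    th=.30*a/60
    Ry=lambda t:R.from_euler('y',t).as_matrix()
    d=Ry(np.radians(a))@b-b+Ry(th)@o-o
    print(a,round(th,3),np.round(d,4)[[0,2]], np.round(Ry(np.radians(a))@b,4))
```

```text
0 0.0 [0. 0.] [-0.207  0.     0.01 ]
2 0.01 [0.0003 0.0072] [-0.2065  0.      0.0172]
5 0.025 [0.0012 0.0179] [-0.2053  0.      0.028 ]
10 0.05 [0.004  0.0355] [-0.2021  0.      0.0458]
15 0.075 [0.0083 0.0529] [-0.1974  0.      0.0632]
20 0.1 [0.0141 0.0697] [-0.1911  0.      0.0802]
25 0.125 [0.0213 0.086 ] [-0.1834  0.      0.0965]
30 0.15 [0.03   0.1015] [-0.1743  0.      0.1122]
35 0.175 [0.0399 0.1162] [-0.1638  0.      0.1269]
40 0.2 [0.0511 0.13  ] [-0.1521  0.      0.1407]
45 0.225 [0.0635 0.1426] [-0.1393  0.      0.1534]
50 0.25 [0.0769 0.1542] [-0.1254  0.      0.165 ]
55 0.275 [0.0913 0.1645] [-0.1105  0.      0.1753]
60 0.3 [0.1065 0.1734] [-0.0948  0.      0.1843]
```

Request:
carry_out:
  rot:
    - [0,0.01,0]
    - [0,0.025,0]
    - [0,0.037,0]
    - [0,0.05,0]
    - [0,0.062,0]
    - [0,0.075,0]
    - [0,0.088,0]
    - [0,0.1,0]
  delta_pos:
    - [0.0003,0,0.0072]
    - [0.0012,0,0.0179]
    - [0.0024,0,0.0267]
    - [0.004,0,0.0355]
    - [0.006,0,0.0443]
    - [0.0083,0,0.0529]
    - [0.011,0,0.0614]
    - [0.0141,0,0.0697]
  gripper: [0.05,0.05,0.05,0.05,0.05,0.05,0.05,0.05]
  newtons: 80

```text
time: 15.28
tcp_pos: [0.4723, -0.004, 0.1568]
tcp_rot: [0.07, 0.703, 0.705, 0.07]
contact_force: [4.3, -0.5, -7.4]
finger_gap: 0.108
```

```bash
python3 look.py w8; python3 -c "
from station import optics;import cv2
cv2.imwrite('pics/s8.png',optics.capture('scene')['frame'][100:280,80:360,::-1].repeat(2,0).repeat(2,1))"
```

```text
{'time': 15.275, 'joint_positions': [-0.3676, 0.1702, 0.2796, 2.2087, -0.0506, 0.5723, -0.0539], 'joint_velocities': [0.0005, -0.028, 0.0191, -0.2114, 0.0108, 0.3312, 0.0078], 'effort': [-0.5621, -41.225, 1.0928, -25.707, -0.0016, -1.7622, 0.1488], 'tcp_pos': [0.4723, -0.004, 0.1568], 'tcp_rot': [0.0702, 0.7027, 0.7046, 0.0697], 'contact_force': [4.3238, -0.501, -7.4392], 'wrist_torque': [-0.2079, 0.3219, -0.2372], 'finger_gap': 0.1076}
heater [([314.3, 239.0], 0.85)]
[ 0.5715 -0.071   0.    ]
switch_grip []
lid_handle [([256.3, 272.6], 0.72)]
[ 0.4841 -0.0451  0.104 ]
lid_hinge []
[ 0.61405341 -0.07492845  0.28107792]
[[35.1  0.3]
 [-0.7 -0.1]]
```

View pics/s8.png

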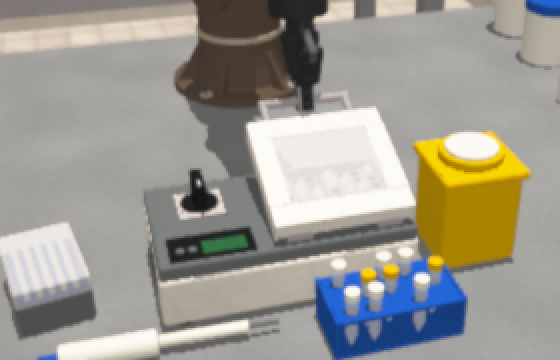

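The scene view shows the lid lifting with the gripper on the bar at (305,105) and the switch at off. I'll continue along the arc.

Request:
carry_out:
  rot:
    - [0,0.012,0]
    - [0,0.025,0]
    - [0,0.038,0]
    - [0,0.05,0]
    - [0,0.062,0]
    - [0,0.075,0]
    - [0,0.088,0]
    - [0,0.1,0]
  delta_pos:
    - [0.0034,0,0.0082]
    - [0.0072,0,0.0163]
    - [0.0114,0,0.0241]
    - [0.0159,0,0.0318]
    - [0.0207,0,0.0392]
    - [0.0258,0,0.0465]
    - [0.0312,0,0.0535]
    - [0.037,0,0.0603]
  gripper: [0.05,0.05,0.05,0.05,0.05,0.05,0.05,0.05]

```text
time: 16.58
tcp_pos: [0.5071, -0.0044, 0.2166]
tcp_rot: [0.033, 0.705, 0.707, 0.033]
contact_force: [-11.6, -2.8, 5.1]
finger_gap: 0.106
```

Request:
carry_out:
  rot:
    - [0,0.012,0]
    - [0,0.025,0]
    - [0,0.038,0]
    - [0,0.05,0]
    - [0,0.062,0]
    - [0,0.075,0]
    - [0,0.088,0]
    - [0,0.1,0]
  delta_pos:
    - [0.0061,0,0.0065]
    - [0.0124,0,0.0126]
    - [0.019,0,0.0186]
    - [0.0258,0,0.0242]
    - [0.0329,0,0.0295]
    - [0.0402,0,0.0345]
    - [0.0477,0,0.0391]
    - [0.0554,0,0.0434]
  gripper: [0.05,0.05,0.05,0.05,0.05,0.05,0.05,0.05]

```text
time: 17.58
tcp_pos: [0.5645, -0.0049, 0.2624]
tcp_rot: [-0.0, 0.706, 0.708, -0.001]
contact_force: [-12.0, -3.3, 16.4]
finger_gap: 0.105
```

Request:
carry_out:
  rot:
    - [0,0,0]
    - [0,0,0]
  delta_pos:
    - [0,0,0]
    - [0,0,0]
  gripper: [0.05,0.05]

```text
time: 17.82
tcp_pos: [0.5647, -0.0049, 0.2625]
tcp_rot: [0.0, 0.706, 0.708, -0.0]
contact_force: [-12.0, -3.0, 17.7]
finger_gap: 0.112
```

```bash
python3 look.py w9
python3 - <<'E'
from station import optics,ctrl,models;import cv2
from h import *
s=ctrl.read_state();q=s["tcp_rot"];M=R.from_quat([*q[1:],q[0]]).as_matrix()
g=s["tcp_pos"]-.019*M[:,2]; hin=np.array([.6605,-.006,.094]); r=g-hin
print("grasp",g,"rad",np.hypot(r[0],r[2]),"angle",np.degrees(np.arctan2(r[2],-r[0])-np.arctan2(.01,.207)))
for c in ["scene","top","wrist"]:
    d=optics.capture(c); p=models.pinpoint(c,"lid_handle")
    print(c,[(x["position"],x["score"]) for x in p[:2]],"expected",proj(d,g))
    f=d["frame"][:,:,::-1]
    cv2.imwrite(f'pics/{c}9.png',f[80:280,80:360].repeat(2,0).repeat(2,1) if c=="scene" else f)
E
```

```text
{'time': 17.825, 'joint_positions': [-0.3203, 0.3132, 0.3108, 1.6974, -0.1032, 1.1471, 0.0209], 'joint_velocities': [-0.0001, -0.0011, -0.0022, 0.0046, -0.0, -0.0026, -0.0001], 'effort': [-2.0556, -45.7254, 1.3921, -31.2962, -0.9483, -4.3125, 0.2326], 'tcp_pos': [0.5647, -0.0049, 0.2625], 'tcp_rot': [0.0001, 0.7064, 0.7078, -0.0001], 'contact_force': [-11.9817, -3.0313, 17.7217], 'wrist_torque': [-0.6678, 2.742, -0.2327], 'finger_gap': 0.112}
heater [([258.7, 213.1], 0.89), ([253.4, 271.9], 0.34)]
[ 0.5708 -0.0718  0.    ]
switch_grip [([243.7, 328.0], 0.42)]
[ 0.5531 -0.1651  0.118 ]
lid_handle [([251.5, 272.0], 0.58)]
[ 0.5616 -0.1043  0.104 ]
lid_hinge []
[ 0.57214805 -0.0765961  -0.03735004]
[[   1.     3.3]
 [   0.7    0.6]
 [-103.8  -86.7]]
grasp [ 0.56458114 -0.00488103  0.28145295] rad 0.21056836067828005 angle 60.13561006314692
scene [([242.4, 127.0], 0.84)] expected [[241.73328302 123.52636694]]
top [] expected [[279.6758675  205.80771828]]
wrist [] expected [[255.00004494 273.51607106]]
```

View pics/scene9.png

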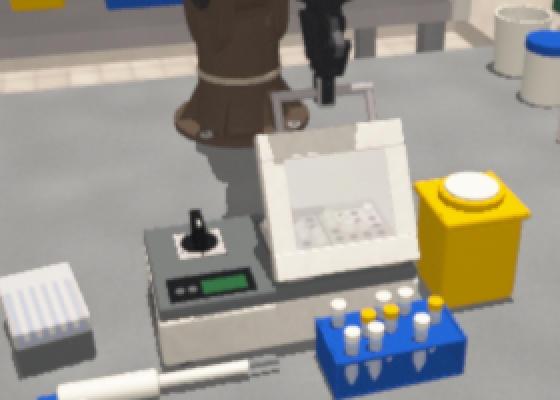

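View pics/wrist9.png

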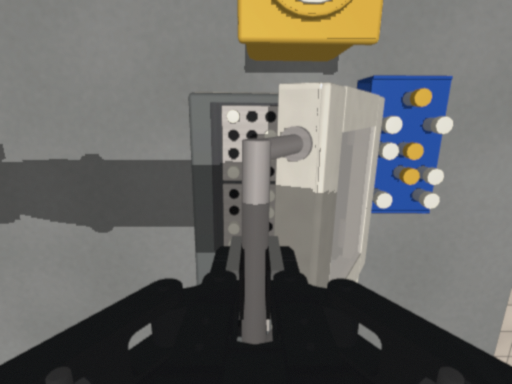

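Kinematically the lid is at about 60.1 degrees. The 21 N force is purely radial, so I'll ease it off. After that I'll check the angle against the scene image with an overlay.

Request:
carry_out:
  rot:
    - [0,0,0]
    - [0,0,0]
    - [0,0,0]
  delta_pos:
    - [-0.0006,0,0.0011]
    - [-0.0013,0,0.0022]
    - [-0.0013,0,0.0022]
  gripper: [0.05,0.05,0.05]

```text
time: 18.75
tcp_pos: [0.564, -0.0049, 0.2624]
tcp_rot: [0.0, 0.706, 0.708, -0.001]
contact_force: [-0.1, -4.6, -4.3]
finger_gap: 0.103
```

Run:
```python
from station import optics,ctrl
from h import *
s=ctrl.read_state();q=s["tcp_rot"];M=R.from_quat([*q[1:],q[0]]).as_matrix()
g=s["tcp_pos"]-.019*M[:,2]; r=g-np.array([.6605,-.006,.094])
print(g,s["contact_force"],"rad",np.hypot(r[0],r[2]),"angle",np.degrees(np.arctan2(r[2],-r[0])-np.arctan2(.01,.207)))
out=[]
d=optics.capture("scene"); im=d["frame"][:,:,::-1]
k=6; x0,y0=195,100; w,h=130,98
c=cv2.resize(im[y0:y0+h,x0:x0+w],None,fx=k,fy=k,interpolation=cv2.INTER_CUBIC)
for a,col in ((54,(255,0,0)),(60,(0,255,0)),(66,(0,0,255))):
    b=R.from_euler('y',np.radians(a)).apply([[-.207,-.06,.01],[-.207,.06,.01]])+[.6605,-.006,.094]
    p=((proj(d,b)-[x0,y0]+.5)*k).astype(int); cv2.line(c,tuple(map(int,p[0])),tuple(map(int,p[1])),col,1); print(a,proj(d,b).round(1).tolist())
b=np.array([[.6605,-.091,.094],[.6605,.079,.094]]); p=((proj(d,b)-[x0,y0]+.5)*k).astype(int); cv2.line(c,tuple(map(int,p[0])),tuple(map(int,p[1])),(255,0,255),1)
cv2.imwrite("pics/ov1.png",c)
```

```text
[ 0.56403291 -0.00483068  0.28139012] [-0.09158188 -4.57186998 -4.25654201] rad 0.21076279522379274 angle 59.99515260465993
54 [[214.2, 129.2], [263.4, 123.8]]
60 [[215.9, 127.8], [266.0, 122.4]]
66 [[217.8, 127.4], [268.9, 121.9]]
```

View pics/ov1.png

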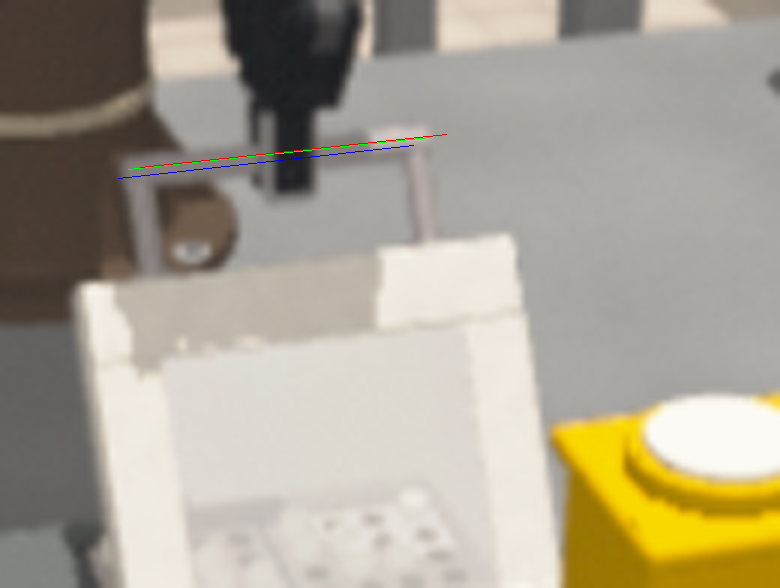

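Run:
```python
from station import optics,ctrl
from h import *
for cam in ("wrist","top"):
    d=optics.capture(cam); im=d["frame"][:,:,::-1]
    x0,y0,w,h=(180,60,240,180) if cam=="wrist" else (200,110,130,98); k=3 if cam=="wrist" else 6
    c=cv2.resize(im[y0:y0+h,x0:x0+w],None,fx=k,fy=k,interpolation=cv2.INTER_CUBIC)
    for a,col in ((54,(255,0,0)),(60,(0,200,0)),(66,(0,0,255))):
        # bar end, leg root at y=+55; then lid outline: front edge to hinge line at lid side
        L=[[-.207,-.06,.01],[-.207,.055,.01],[-.165,.055,.01]]
        b=R.from_euler('y',np.radians(a)).apply(L)+[.6605,-.006,.094]
        cv2.polylines(c,[((proj(d,b)-[x0,y0]+.5)*k).astype(np.int32)],False,col,1); print(cam,a,proj(d,b).round(1).tolist())
    cv2.imwrite(f"pics/ov_{cam}.png",c)
```

```text
wrist 54 [[223.3, 360.6], [216.4, 148.3], [268.8, 140.9]]
wrist 60 [[257.9, 377.4], [259.3, 151.6], [298.4, 142.6]]
wrist 66 [[299.1, 392.8], [311.7, 154.7], [332.1, 144.0]]
top 54 [[311.4, 215.2], [251.5, 216.6], [251.4, 206.4]]
top 60 [[311.7, 204.7], [251.3, 206.2], [251.2, 198.3]]
top 66 [[311.8, 193.7], [251.0, 195.2], [250.9, 189.9]]
```

View pics/ov_wrist.png

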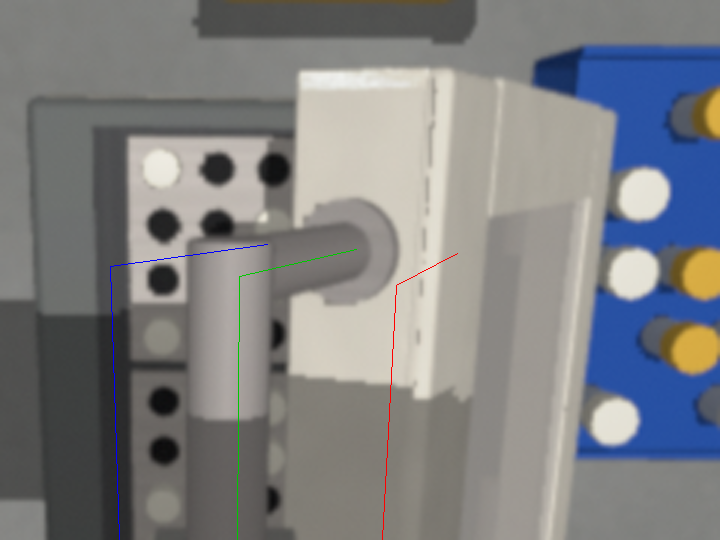

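View pics/ov_top.png

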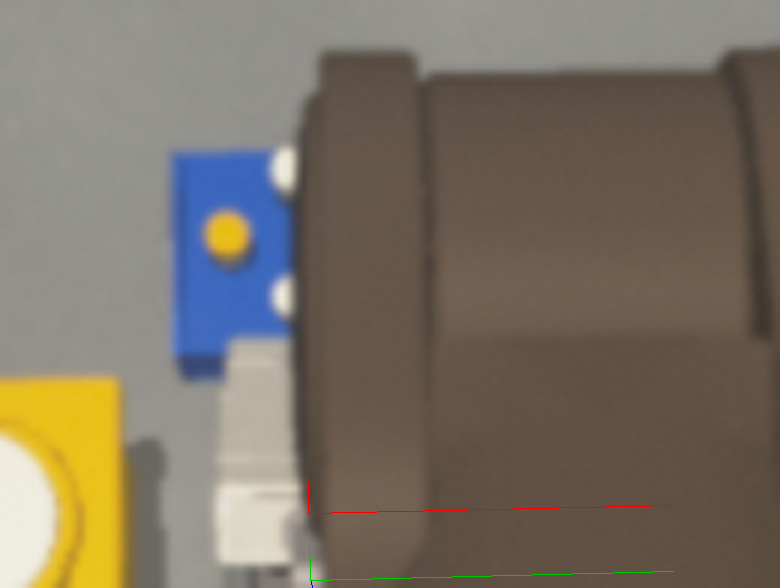

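The wrist overlay puts the bar 11 px from the 60-degree line, where 6 degrees spans about 128 px. That means 59.5 degrees, against 60.0 from kinematics. Forces are low and the hold is steady, so I'll hand in.

Run:
```python
from station import ctrl,job,optics,models
from h import *
for c in ["scene"]:
    d=optics.capture(c)
    for n in ["tip_box","tube_rack","sharps_bin","pipette"]:
        print(n,[np.round(q["position"],1).tolist() for q in models.pinpoint(c,n)[:1]])
s=ctrl.read_state();print(s["time"],s["tcp_pos"],s["contact_force"],s["finger_gap"])
print(job.job_done())
```

```text
tip_box [[105.0, 248.9]]
tube_rack [[275.2, 264.4]]
sharps_bin [[309.9, 222.5]]
pipette [[164.5, 277.5]]
19.15 [ 0.56400697 -0.00484261  0.26234206] [-0.03473087 -5.09969317 -3.88611521] 0.10528212027027506
the job is handed in; nothing more can be done
None
```

I turned the switch back to off and let it go. I then raised the lid by its bar handle and handed the job in at 19.2 s, with the gripper still holding it open at about 60 degrees.

**Switch:** the wrist view before release and the top view after it both showed the pointer straight along the heater's x, which is the off detent.

**Lid angle:** the arm's own pose gave 60.0 degrees and the wrist image about 59.5. The scene-camera overlay was ambiguous by a few degrees and did not settle it further.

**Hold:** the gripper held the bar at about 80 N with about 6 N on the wrist. A push of about 21 N along the lid towards the hinge built up at the end of the lift, and I eased it off. The grasp point sat about 3 mm farther from the hinge than the bar should be, most likely because the bar rides a little towards the fingertips.

**Surroundings:** the tip box, tube rack, sharps bin and pipette were found within about 2 px of where they started in the scene view.

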